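Flush the coffee bar's water line: set the bypass, snap the coupler on and hold it

ROBOT

A 6-joint arm with a two-finger parallel gripper is mounted at the origin on the work surface. World frame = base frame: x ahead of the robot, y to its left, z up, the work surface at z = 0. Lengths are in m, angles in degrees, forces in N, time in s.
With the tool pointing down it reaches from about 0.4 to 0.825 m from the base axis. Payload 7 kg.
Tool frame: the origin (TCP) lies midway between the tips of the shut fingers; the grasp point (between the pads) lies 19 mm behind it; z points along the fingers, y is the line along which they close (so a half turn about z gives the same grasp; the last joint's range is limited). The gripper opens to 88 mm and grips with 3 to 60 N. Pads are 19 mm wide; open, the fingers measure 130 mm over their backs; the gripper's body (78 mm by 193 mm) begins 47 mm behind the grasp point.
Start: joints at [85.491, 20.546, 0.682, 0, -70.136, -16.507], TCP at [0.242, 0.63, 0.198] pointing down, gripper open.
Joint ranges: [-176.03, 176.03], [-82.01, 121.73], [-58.28, 71.71], [-173.87, 95.51], [-174.79, -0.11], [-173.66, 173.66]. Speed limits (degrees/s): [136.94, 136.94, 172.46, 180, 180, 180].

INTERFACE

Orientations are given as a 3x3 rotation matrix whose columns are the frame's x, y, z axes.
In Python, from rig import robot gives the robot as it stands. Calls block until the motion is done:
- robot.goto(position, orientation): joint-space move of the TCP to a pose.
- robot.servo_line(position, ori=None, speed=0.15): straight line of the TCP; ori=None keeps the orientation; speed is the mean speed in m/s.
- robot.movej(angles): joint-space move.
- robot.move_gripper(opening): opening from 0.0 (shut) to 1.0 (fully open); the grip force is fixed at half the most; returns when the fingers have stopped.
- robot.dwell(seconds).
- robot.ik(position, orientation): joint angles nearest the present ones, or None.
- robot.grab_frame(name): name is "scene" or "top" or "wrist"; returns (picture, depth): 384x512x3 uint8, red, green, blue; 384x512 float32, m along the optical axis (not along the pixel's ray), 0 where there is no reading.
- robot.camera_info(name): a dict with "vfov" (degrees; the focal length in pixels is half the picture's height over the tangent of half this angle, whatever the lens; pixels are square), "cx", "cy" (the principal point, pixels), "k1" (the pictures are not rectified: a ray, as slopes to the right and down, at radius r is drawn at 1 + k1 r^2 times it, then the intrinsics apply), "view" (4x4, takes a point from world to camera coordinates); the wrist camera has in their place "T_tool_cam" (4x4, takes a point from camera to tool coordinates, whose origin is the TCP and whose axes are the flange's). Camera axes: x right, y down, z forward; pixel columns grow to the right and rows downward; lengths in m; the calibration is good to about 2 mm. A picture is of the moment at which its call begins: read the wrist's pose just before it. camera_info takes no time and is no camera call.
A pose or a line that the arm cannot do raises robot.Unreachable and nothing moves.
- robot.job_done(): hands the job in; it is judged then, once.
Readings, each from a call of its own:
- robot.read_t(): time.
- robot.read_qpos(): joint angles.
- robot.read_qvel(): joint speeds.
- robot.read_effort(): joint torques, N m.
- robot.read_position(): TCP position.
- robot.read_tcp_rot(): TCP orientation.
- robot.read_force(): force on the tool from outside, world axes, zero at the start.
- robot.read_ft_torque(): the same for the moment, N m.
- robot.read_grip_width(): opening from 0.0 (shut) to 1.0 (fully open).
- robot.read_finger_force(): force on a finger pad.
Only numpy, scipy, OpenCV 4.12 (cv2) and the standard library are available. Lean on these libraries where they do the work, as an engineer would, in place of code of your own. Each camera call takes 0.05 s, during which the arm holds its last target. There are 200 camera calls.

TASK

First slide the teal bypass grip along its track until it stands level with the yellow pointer. Then take the steel flush coupler by its black neck and press it squarely onto the tilted brass nipple of the flush port until it snaps fully down. Finish while still holding it there, pressed down against the nipple's spring, with the bypass left at the pointer and the crockery and tools around left where they are.

Things in the scene. Friction and masses are not known exactly. Their poses are not given: they have to be found in the camera images.
- bypass_base: The bypass track: a fixed aluminium housing 40 x 170 mm, 14 mm high, standing on the counter. Origin: centre of its underside. Its y axis runs along the track.
- bypass_top (a point): Centre of the top of the teal slider grip, a block 28 mm across the track (x) x 20 mm along it (y) x 40 mm high, whose top is 54 mm and underside 14 mm above the counter. It slides along the track's y axis only, with 1.5 N of friction, and stays where it is left. Axes as bypass_base.
- bypass (a joint): Travel of the teal grip along the track's +y, 0 to 0.12 m; at 0 the grip stands 60 mm to the -y side of the track's centre.
- pointer: Fixed yellow pointer, 10 mm wide, 12 mm high and 38 mm long across the track, standing on the counter beside the track's +x side, 21 to 59 mm from the track's centre line. Origin on its centre line, at the counter, 27 mm from the track's centre line; its y axis is parallel to the track. The grip is set when its y in this frame is 0 (within 6 mm).
- coupler: The loose flush coupler, 0.22 kg, 80 mm tall, standing mouth down on the counter. Origin: centre of its mouth; z points along its axis, away from the mouth. First 40 mm: a steel bell of 46 mm diameter with a bore of 24 mm diameter, 22 mm deep, in the mouth; its flat top is a ledge at 40 mm. Above it, from 40 to 80 mm: the square black neck, 28 x 28 mm, flats facing x and y. Fingers may rest on the ledge and push on it.
- coupler_neck (a point): Centre of the coupler's square neck, 60 mm above the mouth; axes as the coupler.
- coupler_seat (a point): Centre of the floor of the coupler's bore, 22 mm above the mouth; it meets the nipple's tip.
- port: The fixed flush port: a steel foot 130 x 110 mm, 16 mm high, with a teal boss of 60 mm diameter whose top face is tilted 25 degrees (0.436 rad) towards the port's -x. Origin: centre of the foot's underside. The centre of the tilted face is 85 mm above it.
- nipple_tip (a point): Tip of the brass nipple, a pin of 20 mm diameter with a chamfered end (12 mm at the tip), standing 34 mm out of the boss's tilted face. z points outward along the nipple's axis, which leans 25 degrees from vertical towards the port's -x. The tip moves in with the nipple.
- nipple (a joint): How far the nipple is pushed in along its axis, 0 to 0.010 m (hard stop). It takes about 8 N to start it; past mid-travel it snaps over (an orange pin on the boss's side pops out and in again) and the resistance drops to about 4 N, which keeps pushing outward at the stop. It counts as snapped down beyond 8 mm and springs back out if let go.
- jug: Bystander: steel milk jug, 72 mm diameter, 100 mm tall, origin under its centre; leave it alone.
- cup: Bystander: white cup, 76 mm diameter, 60 mm tall, origin under its centre; leave it alone.
- espresso_cup: Bystander: black cup, 62 mm diameter, 52 mm tall, origin under its centre; leave it alone.
- tamper: Bystander: steel tamper, 58 mm diameter, 83 mm tall, origin under its centre, standing between the robot and the port; leave it alone.
- bean_jar: Bystander: amber jar, 80 mm diameter, 130 mm tall, origin under its centre; leave it alone.
- bar_spoon: Bystander: spoon 200 mm long lying along its x axis, origin under its middle; leave it alone.
Things that resemble listed ones, but are neither listed nor needed, are in the scene too. There is more than one size of the bypass_base; the one meant has the size given above.

How it is judged (in metres and radians):
On the way, in this order (a step that is already met when the one before it is completed fails the run):
1. the bypass grip stands still level with the yellow pointer, within 6 mm (y of bypass_top in the frame of pointer between -0.006 and 0.006 m and velocity of joint bypass between -0.01 and 0.01 m/s), for 0.2 s.
2. the coupler sits squarely on the nipple, snapped down (value of joint nipple above 0.008 m and distance between coupler_seat and nipple_tip below 0.005 m and angle between the z axis of coupler_seat and the z axis of nipple_tip, either way round below 0.14 rad), for 0.2 s.
At the end, for the whole second after the job is handed in: Bypass grip within 6 mm of the pointer along the track; nipple pushed in by more than 8 mm by the coupler, whose bore floor is within 5 mm of the nipple's tip and whose axis is within 0.14 rad of the nipple's; the fingers still hold or press the coupler (more than 1 N) and it is at rest (all of step 2 and y of bypass_top in the frame of pointer between -0.006 and 0.006 m and contact force between the fingers and coupler above 1 N and linear speed of coupler below 0.03 m/s); the arm keeps its last pose, push and grip.
It fails at once if a bystander (jug, cups, tamper, jar or spoon) was moved more than 30 mm (distance of any of jug, cup, espresso_cup, tamper, bean_jar, bar_spoon from where it was at the start of the episode above 0.03 m).
It also fails if it takes over 64 s, if anything falls off the work surface, if the arm or the gripper's body presses on something with over 40 N, if the wrist force passes 120 N, or if a joint passes its speed limit or range.

## Working session

There is one attempt and no reset: what is moved stays moved. The work goes in short steps, each a Python script; the robot and the scene stay as the last script left them, time stands still between calls to the robot, and variables do not carry over. Pictures are saved under pics/ and viewed, at most 10 in all, crops included, and the job is handed in when it is done.

```bash
mkdir -p pics; ls; cat > h.py <<'E'
import numpy as np, cv2
from rig import robot
def info(name):
    c=robot.camera_info(name); f=192/np.tan(np.radians(c["vfov"])/2)
    if "view" in c: T=np.linalg.inv(np.array(c["view"]))
    else:
        W=np.eye(4);W[:3,:3]=robot.read_tcp_rot();W[:3,3]=robot.read_position();T=W@np.array(c["T_tool_cam"])
    return c,f,T
def grab(name):
    I=info(name); p,d=robot.grab_frame(name); return p,d,I
def slopes(I,uv):
    c,f,T=I; uv=np.asarray(uv,float).reshape(-1,2)
    K=np.array([[f,0,c["cx"]],[0,f,c["cy"]],[0,0,1]])
    return cv2.undistortPoints(uv.reshape(-1,1,2),K,np.array([c["k1"],0,0,0.])).reshape(-1,2)
def plane(I,uv,z):
    T=I[2]; s=slopes(I,uv); r=np.c_[s,np.ones(len(s))]@T[:3,:3].T; o=T[:3,3]
    return o+r*((z-o[2])/r[:,2])[:,None]
def cloud(I,d):
    v,u=np.mgrid[:384,:512]; s=slopes(I,np.c_[u.ravel(),v.ravel()]); z=d.ravel()[:,None]
    P=(np.c_[s,np.ones(len(s))]*z)@I[2][:3,:3].T+I[2][:3,3]
    P[z[:,0]==0]=np.nan
    return P.reshape(384,512,3)
def save(n,p): cv2.imwrite(f"pics/{n}.png",p[:,:,::-1])
E
python3 - <<'E'
from h import *
ims=[]
for n in("scene","top","wrist"):
    p,d,I=grab(n); np.savez(f"{n}.npz",p=p,d=d); save(n,p); print(n,I[0],I[2][:3,3].round(3),(d==0).mean())
E
```

```text
pics
scene {'vfov': 43.0262068195653, 'cx': 261.69007399608495, 'cy': 193.83756133216292, 'k1': 0.04160628937933602, 'view': array([[-0.84917493,  0.52785175,  0.01656691,  0.38048731],
       [ 0.28819209,  0.48945666, -0.82302946, -0.09483493],
       [-0.44254633, -0.69412154, -0.56775703,  1.83866255],
       [ 0.        ,  0.        ,  0.        ,  1.        ]])} [1.164 1.122 0.96 ] 0.0308685302734375
top {'vfov': 56.93712635228952, 'cx': 255.2929329187988, 'cy': 193.30574970070472, 'k1': -0.08341384830240796, 'view': array([[-0.01419339, -0.99986364,  0.00844056,  0.07014291],
       [-0.98088235,  0.01228445, -0.19421356,  0.50179192],
       [ 0.19408339, -0.01103575, -0.98092296,  0.95897557],
       [ 0.        ,  0.        ,  0.        ,  1.        ]])} [0.307 0.075 1.038] 0.004053751627604167
wrist {'vfov': 67.98605200040586, 'cx': 258.6268491297858, 'cy': 190.2922173952867, 'k1': -0.014953096796336248, 'T_tool_cam': array([[-5.04415525e-05, -9.67727172e-01, -2.52000234e-01,
         6.87529016e-02],
       [ 9.99999954e-01,  2.66184303e-05, -3.02384356e-04,
        -1.20054755e-04],
       [ 2.99333408e-04, -2.52000238e-01,  9.67727126e-01,
        -1.87456276e-01],
       [ 0.00000000e+00,  0.00000000e+00,  0.00000000e+00,
         1.00000000e+00]])} [0.306 0.605 0.385] 0.032267252604166664
```

View pics/scene.png

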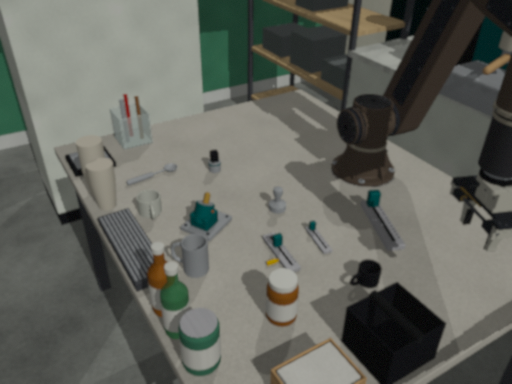

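View pics/top.png

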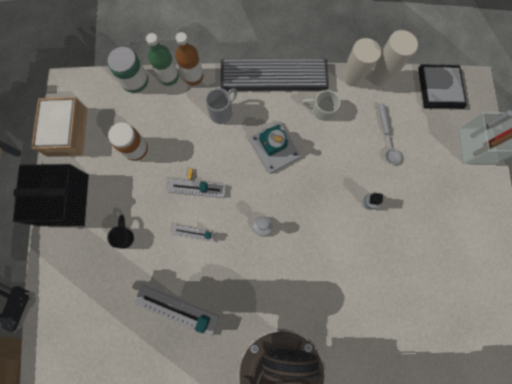

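The scene view shows the port (205,215), coupler (214,160), and bypass with the yellow pointer (272,262). In the top view the same bypass is at (197,188) with grip (204,187) and pointer (191,173), the port at (275,145), the coupler at (374,199) and the tamper at (263,225). Two decoy tracks of other sizes have no pointer.

```bash
python3 - <<'E'
from h import *
z=np.load("top.npz");p,d=z["p"],z["d"]; I=info("top"); P=cloud(I,d)
hsv=cv2.cvtColor(p,cv2.COLOR_RGB2HSV)
def box(u0,u1,v0,v1): 
    m=np.zeros((384,512),bool); m[v0:v1,u0:u1]=1; return m
def rep(n,m):
    v,u=np.nonzero(m); print(n,m.sum(),"uv",u.mean().round(1),v.mean().round(1),"med",np.nanmedian(P[m],0).round(4),"zmax",np.nanpercentile(P[m][:,2],[2,50,98]).round(3)); return np.c_[u,v]
teal=(hsv[...,0]>75)&(hsv[...,0]<100)&(hsv[...,1]>110)
yel=(hsv[...,0]>18)&(hsv[...,0]<32)&(hsv[...,1]>120)
rep("grip",teal&box(190,220,175,200))
m=teal&box(190,220,175,200)&(P[...,2]>.045); uv=rep("griptop",m); print(plane(I,uv.mean(0),.054))
uv=rep("pointer",yel&box(180,205,160,183)); print(plane(I,uv.mean(0),.012))
m=box(160,235,172,205)&(P[...,2]>.009)&(P[...,2]<.02); uv=rep("base",m)
q=plane(I,uv,.014)[:,:2].astype(np.float32); print("rect",cv2.minAreaRect(q))
# foot
m=box(240,310,115,178)&(P[...,2]>.010)&(P[...,2]<.022); uv=rep("foot",m); q=plane(I,uv,.016)[:,:2].astype(np.float32); print("rect",cv2.minAreaRect(q))
rep("teal boss",teal&box(250,300,115,165))
m=box(250,300,115,165)&(P[...,2]>.105);rep("high",m)
# coupler
m=box(355,395,180,220)&(P[...,2]>.07); uv=rep("neck",m); print(plane(I,uv.mean(0),.08)); q=plane(I,uv,.08)[:,:2].astype(np.float32); print(cv2.minAreaRect(q))
m=box(355,395,180,220)&(P[...,2]>.035)&(P[...,2]<.045); rep("ledge",m)
for n,b,h in [("tamper",box(240,285,205,245),.06),("jar",box(100,155,115,165),.11),("cup",box(300,345,85,125),.05),("jug",box(200,240,80,125),.08),("esp",box(100,140,210,255),.04)]: rep(n,b&(P[...,2]>h))
E
```

```text
grip 52 uv 202.9 186.5 med [0.5225 0.212  0.0539] zmax [0.045 0.054 0.057]
griptop 50 uv 202.8 186.5 med [0.5236 0.2122 0.0541] zmax [0.049 0.054 0.057]
[[0.52339319 0.21256288 0.054     ]]
pointer 38 uv 189.9 173.4 med [0.5729 0.2578 0.0117] zmax [0.003 0.012 0.015]
[[0.57312937 0.25772217 0.012     ]]
base 699 uv 195.5 187.6 med [0.5282 0.2478 0.0138] zmax [0.01  0.014 0.017]
rect ((0.5412065982818604, 0.23575927317142487), (0.17046116292476654, 0.06669748574495316), 83.50777435302734)
foot 890 uv 275.7 151.6 med [ 0.6296 -0.0034  0.0157] zmax [0.011 0.016 0.02 ]
rect ((0.6528322696685791, 0.0024370551109313965), (0.13079610466957092, 0.1107279434800148), 28.285614013671875)
teal boss 206 uv 269.9 141.8 med [0.6465 0.023  0.0601] zmax [0.036 0.06  0.096]
high 44 uv 278.8 138.3 med [ 0.6432 -0.003   0.1137] zmax [0.106 0.114 0.119]
neck 100 uv 377.4 197.9 med [ 0.4791 -0.2768  0.0794] zmax [0.071 0.079 0.083]
[[ 0.47922303 -0.27618417  0.08      ]]
((0.47919440269470215, -0.27513599395751953), (0.02842083014547825, 0.028800157830119133), 85.19698333740234)
ledge 72 uv 370.1 201.6 med [ 0.474  -0.2665  0.0392] zmax [0.036 0.039 0.045]
tamper 120 uv 263.1 223.7 med [0.4115 0.0441 0.0804] zmax [0.067 0.08  0.085]
jar 520 uv 120.8 134.5 med [0.6556 0.4303 0.1293] zmax [0.114 0.129 0.133]
cup 179 uv 325.5 101.4 med [ 0.7848 -0.1527  0.0571] zmax [0.05  0.057 0.062]
jug 251 uv 218.9 99.8 med [0.7745 0.1645 0.0937] zmax [0.08  0.094 0.102]
esp 188 uv 117.8 233.6 med [0.3932 0.4502 0.0497] zmax [0.041 0.05  0.054]
```

```bash
cat >> h.py <<'E'
def Rz(y,z):
    z=np.array(z,float);z/=np.linalg.norm(z);y=np.array(y,float);y-=z*(y@z);y/=np.linalg.norm(y)
    return np.c_[np.cross(y,z),y,z]
def Rd(a): a=np.radians(a); return Rz([np.cos(a),np.sin(a),0],[0,0,-1])
E
python3 - <<'E'
from h import *
z=np.load("top.npz");p,d=z["p"],z["d"]; I=info("top"); P=cloud(I,d)
m=np.zeros((384,512),bool); m[181:205,160:235]=1
m&=(P[...,2]>.009)&(P[...,2]<.02); v,u=np.nonzero(m)
r=cv2.minAreaRect(plane(I,np.c_[u,v],.014)[:,:2].astype(np.float32)); print(r)
# feasibility of press pose
n=np.array([-np.sin(np.radians(25))*np.cos(np.radians(28.3)),-np.sin(np.radians(25))*np.sin(np.radians(28.3)),np.cos(np.radians(25))])
lat=np.array([-np.sin(np.radians(28.3)),np.cos(np.radians(28.3)),0])
for s,y in (("lat",lat),("-lat",-lat),("in",np.cross(n,lat)),("-in",-np.cross(n,lat))):
    for k in(.02,.15): q=robot.ik(np.array([.643,-.003,.114])+k*n,Rz(y,-n)); print(s,k,None if q is None else np.round(q,0))
for a in(-6,174):
    q=robot.ik([.5234,.2126,.2],Rd(a)); print(a,np.round(q,0))
for a in(-5,85,175,-95):
    q=robot.ik([.479,-.276,.15],Rd(a)); print(a,q if q is None else np.round(q,0))
a=-6
robot.goto([.53,.235,.22],Rd(a))
p,d,I=grab("wrist"); np.savez("w1.npz",p=p,d=d,T=I[2]); save("w1",p); print(robot.read_t())
E
```

```text
((0.5281602740287781, 0.2372439205646515), (0.17046116292476654, 0.04043644294142723), 83.50777435302734)
lat 0.02 [ 12.   9. -25. -13. -33. -64.]
lat 0.15 [ 10.  -2. -21. -10. -48. -66.]
-lat 0.02 [ 12.   9. -25. -13. -33. 116.]
-lat 0.15 [ 10.  -2. -21. -10. -48. 114.]
in 0.02 [ 12.   9. -25. -13. -33.  26.]
in 0.15 [ 10.  -2. -21. -10. -48.  24.]
-in 0.02 [  12.    9.  -25.  -13.  -33. -154.]
-in 0.15 [  10.   -2.  -21.  -10.  -48. -156.]
-6 [ 42.  10. -13.   0. -67. 132.]
174 [ 42.  10. -13.   0. -67. -48.]
-5 None
85 [-10.  11. -19.   0. -60. -85.]
175 [-10.  11. -19.   0. -60.   5.]
-95 [-10.  11. -19.   0. -60.  95.]
2.3917
```

View pics/w1.png

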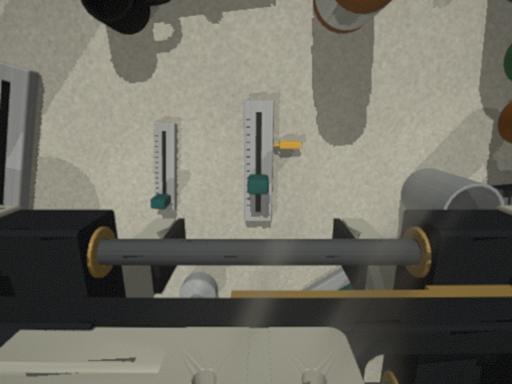

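The wrist view shows the 170 mm track (258,160), teal grip (258,184) and pointer (289,145), with the track upright in the picture.

```bash
cat >> h.py <<'E'
def bypass(p,d,I):
    P=cloud(I,d); hsv=cv2.cvtColor(p,cv2.COLOR_RGB2HSV)
    near=np.hypot(P[...,0]-.53,P[...,1]-.24)<.11
    teal=(hsv[...,0]>75)&(hsv[...,0]<100)&(hsv[...,1]>110)&near&(P[...,2]>.047)&(P[...,2]<.06)&(np.abs(P[...,0]-.53)<.04)
    yel=(hsv[...,0]>14)&(hsv[...,0]<32)&(hsv[...,1]>120)&near&(P[...,2]<.018)&(P[...,2]>.008)
    c=lambda m,h:plane(I,np.argwhere(m)[:,::-1],h)
    g=c(teal,.054); y=c(yel,.012)
    rg=cv2.minAreaRect(g[:,:2].astype(np.float32)); ry=cv2.minAreaRect(y[:,:2].astype(np.float32))
    t=np.array([np.cos(np.radians(83.5)),np.sin(np.radians(83.5))])
    dy=(np.array(rg[0])-ry[0])@t
    print("grip",np.round(rg[0],4),np.round(rg[1],4),round(rg[2],1),"ptr",np.round(ry[0],4),np.round(ry[1],4),round(ry[2],1),"dy rect",round(dy,4),"mean",round((g[:,:2].mean(0)-y[:,:2].mean(0))@t,4))
    return np.array(rg[0]),dy,t
E
python3 - <<'E'
from h import *
z=np.load("w1.npz"); p,d,T=z["p"],z["d"],z["T"]; I=(*info("wrist")[:2],T)
bypass(p,d,I)
P=cloud(I,d); m=(P[...,2]>.009)&(P[...,2]<.019)&(np.abs(P[...,0]-.53)<.03)&(np.abs(P[...,1]-.237)<.1); m[:,274:]=0; m[:,:235]=0;m[235:]=0
print(cv2.minAreaRect(plane(I,np.argwhere(m)[:,::-1],.014)[:,:2].astype(np.float32)))
z=np.load("top.npz"); bypass(z["p"],z["d"],info("top"))
E
```

```text
grip [0.5285 0.2171] [0.0171 0.0231] 84.0 ptr [0.5733 0.2606] [0.0096 0.036 ] 84.0 dy rect -0.0483 mean -0.0477
((0.5307424068450928, 0.2393898367881775), (0.16863492131233215, 0.03959698975086212), 83.47376251220703)
grip [0.5236 0.2123] [0.0182 0.0229] 72.5 ptr [0.5728 0.2582] [0.0099 0.0339] 82.0 dy rect -0.0511 mean -0.0512
```

```bash
python3 - <<'E'
from h import *
R=Rd(-6.5); g=np.array([.5268,.2147]); t=np.array([np.cos(np.radians(83.5)),np.sin(np.radians(83.5))])
robot.goto([*g,.10],R)
robot.servo_line([*g,.027],speed=.1); print(robot.read_force())
robot.move_gripper(0.0); print("w",robot.read_grip_width()*88,robot.read_finger_force(),robot.read_force())
g2=g+t*.0495
robot.servo_line([*g2,.027],speed=.05); robot.dwell(.2); print(robot.read_position(),robot.read_force(),robot.read_grip_width()*88)
robot.move_gripper(.8)
robot.servo_line([*g2,.10],speed=.15)
robot.servo_line([*(g2-t*.03),.22],speed=.25)
p,d,I=grab("wrist"); save("w2",p); bypass(p,d,I)
p,d,I=grab("top"); bypass(p,d,I); print(robot.read_t())
E
```

```text
[ 0.13649745 -0.52667389  0.01256445]
w 0.21690984674390876 0.0 [ 0.92028429 -0.2470588  -0.19249273]
[0.53241679 0.26365444 0.02707858] [ 0.8380704  -0.95695521  0.09990583] 0.455426175078289
grip [0.5283 0.2181] [0.0169 0.023 ] 83.9 ptr [0.5734 0.2605] [0.0082 0.0359] 83.5 dy rect -0.0473 mean -0.0475
grip [0.5248 0.2119] [0.0173 0.0233] 89.3 ptr [0.5791 0.2566] [0.0083 0.0208] 80.2 dy rect -0.0506 mean -0.0506
9.2
```

View pics/w2.png

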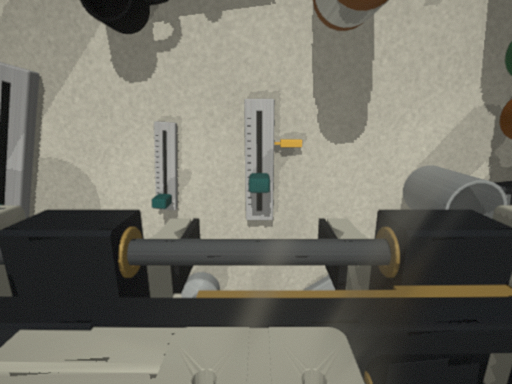

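The grip (259,184) has not moved, because the fingers closed on nothing. I'll check where the fingertips really are compared with the reported TCP.

```bash
python3 - <<'E'
from h import *
p,d,I=grab("wrist"); c=I[0]; J=(c,I[1],np.array(c["T_tool_cam"]))
Q=cloud(J,d)
for (u,v) in [(190,222),(190,235),(190,255),(178,240),(330,225),(325,222),(335,240),(345,225),(258,250)]: print((u,v),Q[v,u].round(3),d[v,u])
m=(Q[...,2]<.05)&(Q[...,2]>-.06)&(np.abs(Q[...,1])<.08)
v,u=np.nonzero(m); print(m.sum()); 
if m.sum(): print(u.min(),u.max(),v.min(),v.max(),np.nanmin(Q[m],0),np.nanmax(Q[m],0))
print(robot.read_position(),robot.read_tcp_rot().round(3),robot.read_grip_width())
p,d,I=grab("top"); save("t3",p[140:300,130:300].repeat(4,0).repeat(4,1)[:600]); P=cloud(I,d)
p,d,I=grab("scene"); save("s3",p[120:320,180:440].repeat(3,0).repeat(3,1)); 
E
```

```text
(190, 222) [ 0.01  -0.038 -0.036] 0.16090582
(190, 235) [ 0.008 -0.034 -0.052] 0.14625706
(190, 255) [ 0.029 -0.019 -0.113] 0.08177672
(178, 240) [ 0.031 -0.023 -0.109] 0.08538299
(330, 225) [ 0.01   0.04  -0.043] 0.15469088
(325, 222) [ 0.009  0.039 -0.036] 0.16127992
(335, 240) [ 0.032  0.024 -0.109] 0.08510114
(345, 225) [ 0.011  0.048 -0.044] 0.15265106
(258, 250) [ 0.03   0.001 -0.113] 0.08166062
1545
152 366 218 274 [-0.01048073 -0.05072816 -0.05999917] [ 0.01166017  0.05375535 -0.02811274]
[0.52832775 0.23371607 0.21827703] [[ 0.113  0.994 -0.002]
 [ 0.994 -0.113 -0.002]
 [-0.002 -0.002 -1.   ]] 0.7951355739727947
```

View pics/s3.png

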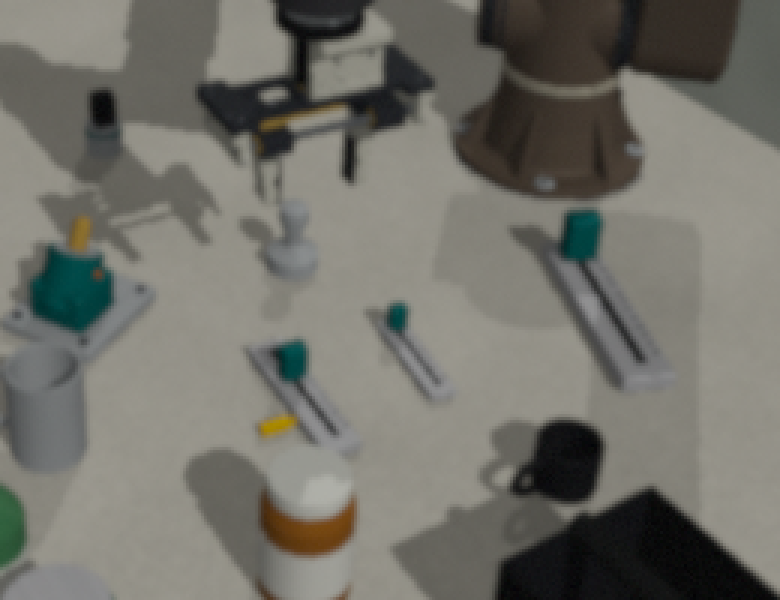

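```bash
python3 - <<'E'
from h import *
for w in(1.0,.32,0.0):
    robot.move_gripper(w); robot.dwell(.15)
    print("W",robot.read_grip_width(),robot.read_position().round(4))
    p,d,I=grab("wrist"); c=I[0]; Q=cloud((c,I[1],np.array(c["T_tool_cam"])),d)
    m=(Q[...,2]<.08)&(Q[...,2]>-.06)&(np.abs(Q[...,1])<.09)&(np.abs(Q[...,0])<.05); 
    print(" wrist tip z",np.nanpercentile(Q[m][:,2],[99,100]).round(4),"x",np.nanmax(Q[m][:,0]).round(4),"y",np.nanmin(Q[m][:,1]).round(4),np.nanmax(Q[m][:,1]).round(4))
    p,d,I=grab("scene"); P=cloud(I,d); X=(P-robot.read_position())@robot.read_tcp_rot()
    m=(X[...,2]<.1)&(X[...,2]>-.05)&(np.abs(X[...,1])<.09)&(np.abs(X[...,0])<.03)
    print(" scene",m.sum(),np.nanpercentile(X[m],[1,50,99,100],axis=0).round(4).tolist())
print(robot.read_t())
E
```

```text
W 1.0038644978710547 [0.529  0.2341 0.22  ]
 wrist tip z [-0.0294 -0.0284] x 0.0116 y -0.059 0.062
 scene 111 [[-0.0111, -0.0564, -0.0494], [0.0079, -0.0406, -0.0401], [0.014, 0.0633, -0.0271], [0.0144, 0.0636, -0.0256]]
W 0.3230630537879689 [0.529  0.2341 0.22  ]
 wrist tip z [-0.0305 -0.0283] x 0.0116 y -0.0287 0.0311
 scene 115 [[-0.0094, -0.028, -0.0499], [0.0087, -0.0109, -0.0402], [0.0133, 0.0328, -0.028], [0.0137, 0.0331, -0.0278]]
W 0.007922277822451845 [0.529  0.2341 0.22  ]
 wrist tip z [-0.029  -0.0282] x 0.0114 y -0.0054 0.0076
 scene 91 [[-0.0123, -0.0131, -0.0495], [0.0088, 0.007, -0.04], [0.0135, 0.0206, -0.0303], [0.0144, 0.0211, -0.0283]]
12.45
```

Both cameras put the fingertips about 28 mm short of the reported TCP along tool z, so the first grasp passed over the grip. I'll add that offset in the tool frame and redo it.

```bash
cat >> h.py <<'E'
OFF=0.0284
def tp(tip,R): return np.asarray(tip,float)+OFF*R[:,2]
E
python3 - <<'E'
from h import *
R=Rd(-6.5); g=np.array([.5268,.2150]); t=np.array([np.cos(np.radians(83.5)),np.sin(np.radians(83.5))])
robot.move_gripper(1.0)
robot.goto(tp([*g,.075],R),R)
robot.servo_line(tp([*g,.026],R),speed=.08); print(robot.read_force())
robot.move_gripper(0.0); print("w",robot.read_grip_width()*88,robot.read_finger_force(),robot.read_force())
g2=g+t*.049
if robot.read_grip_width()*88>20:
    robot.servo_line(tp([*g2,.026],R),speed=.05); robot.dwell(.2); print(robot.read_position(),robot.read_force(),robot.read_grip_width()*88)
robot.move_gripper(.8)
robot.servo_line(tp([*g2,.10],R),speed=.15)
robot.servo_line([*(g2-t*.03),.22],speed=.25);robot.dwell(.1)
p,d,I=grab("wrist"); save("w4",p); bypass(p,d,I)
p,d,I=grab("top"); bypass(p,d,I); print(robot.read_t())
E
```

```text
[ 0.45842249 -0.34914757  0.78876099]
w 27.94336564130476 29.999964237213135 [ 0.77866676 -0.00896897  0.19668133]
[ 0.5323705   0.26370446 -0.00239268] [-0.66408232  1.79583897 -1.22401179] 28.299634111720884
grip [0.5337 0.2659] [0.017  0.0233] 83.5 ptr [0.5732 0.2606] [0.0095 0.037 ] 83.5 dy rect 0.0007 mean 0.0023Traceback (most recent call last):
  File "<stdin>", line 14, in <module>
  File "h.py", line 34, in bypass
    g=c(teal,.054); y=c(yel,.012)
  File "h.py", line 33, in <lambda>
    c=lambda m,h:plane(I,np.argwhere(m)[:,::-1],h)
                 ~~~~~^^^^^^^^^^^^^^^^^^^^^^^^^^^^
  File "h.py", line 16, in plane
    T=I[2]; s=slopes(I,uv); r=np.c_[s,np.ones(len(s))]@T[:3,:3].T; o=T[:3,3]
              ~~~~~~^^^^^^
  File "h.py", line 14, in slopes
    return cv2.undistortPoints(uv.reshape(-1,1,2),K,np.array([c["k1"],0,0,0.])).reshape(-1,2)
           ~~~~~~~~~~~~~~~~~~~^^^^^^^^^^^^^^^^^^^^^^^^^^^^^^^^^^^^^^^^^^^^^^^^^
cv2.error: OpenCV(4.12.0) /io/opencv/modules/calib3d/src/undistort.dispatch.cpp:347: error: (-215:Assertion failed) CV_IS_MAT(_src) && CV_IS_MAT(_dst) && (_src->rows == 1 || _src->cols == 1) && (_dst->rows == 1 || _dst->cols == 1) && _src->cols + _src->rows - 1 == _dst->rows + _dst->cols - 1 && (CV_MAT_TYPE(_src->type) == CV_32FC2 || CV_MAT_TYPE(_src->type) == CV_64FC2) && (CV_MAT_TYPE(_dst->type) == CV_32FC2 || CV_MAT_TYPE(_dst->type) == CV_64FC2) in function 'cvUndistortPointsInternal'
```

```bash
python3 - <<'E'
from h import *
def port(p,d,I):
    P=cloud(I,d); hsv=cv2.cvtColor(p,cv2.COLOR_RGB2HSV)
    near=np.hypot(P[...,0]-.65,P[...,1])<.1
    m=near&(P[...,2]>.011)&(P[...,2]<.021)
    r=cv2.minAreaRect(plane(I,np.argwhere(m)[:,::-1],.016)[:,:2].astype(np.float32)); print(" foot",m.sum(),np.round(r[0],4),np.round(r[1],4),round(r[2],2))
    t=near&(hsv[...,0]>75)&(hsv[...,0]<100)&(hsv[...,1]>110)&(P[...,2]>.03)
    b=near&(hsv[...,0]<30)&(hsv[...,1]>90)&(P[...,2]>.08)
    X=P[b]; print(" brass",len(X),np.nanmedian(X,0).round(4),"ztop",np.nanpercentile(X[:,2],98).round(4)); np.save("brass.npy",X)
    # tilted face fit
    a=np.radians(28.3); n=np.array([-np.sin(.436)*np.cos(a),-np.sin(.436)*np.sin(a),np.cos(.436)])
    Y=P[t]; c=np.array([.6528,.0024,.085]); h=(Y-c)@n; f=Y[np.abs(h)<.008]; print(" face",len(f),np.median((f-c)@n).round(4))
    if len(f)>10:
        u,s,v=np.linalg.svd(f-f.mean(0)); print(" n",(v[2]*np.sign(v[2][2])).round(3),"exp",n.round(3),"mean",f.mean(0).round(4))
    k=X[np.abs((X-c)@n-.034)<.003]; print(" tipdisc",len(k),k.mean(0).round(4),"exp",(c+.034*n).round(4))
z=np.load("top.npz"); port(z["p"],z["d"],info("top"))
z=np.load("scene.npz"); port(z["p"],z["d"],info("scene"))
R=Rd(118.3)
robot.move_gripper(1.0)
robot.goto([.645,0,.26],R); robot.dwell(.1)
p,d,I=grab("wrist"); save("w5",p); np.savez("w5.npz",p=p,d=d,T=I[2]); port(p,d,I)
p,d,I=grab("scene"); 
robot.goto([.475,-.272,.21],Rd(85)); robot.dwell(.1)
p,d,I=grab("wrist"); save("w6",p); np.savez("w6.npz",p=p,d=d,T=I[2])
P=cloud(I,d); m=(P[...,2]>.074)&(P[...,2]<.09)&(np.hypot(P[...,0]-.477,P[...,1]+.274)<.04)
q=plane(I,np.argwhere(m)[:,::-1],.08); print("neck",cv2.minAreaRect(q[:,:2].astype(np.float32)),q.mean(0))
m=(P[...,2]>.035)&(P[...,2]<.045)&(np.hypot(P[...,0]-.477,P[...,1]+.274)<.04); 
q=plane(I,np.argwhere(m)[:,::-1],.04)[:,:2].astype(np.float32);print("ledge",len(q),cv2.minEnclosingCircle(q))
p,d,I=grab("top"); bypass(p,d,I);print(robot.read_t())
cv2.imwrite("pics/w56.png",np.hstack([cv2.imread("pics/w5.png")[60:330,110:400],cv2.imread("pics/w6.png")[60:330,110:400]]))
E
```

```text
foot 870 [0.653 0.002] [0.1306 0.1103] 28.53
 brass 42 [ 6.440e-01 -2.000e-04  1.135e-01] ztop 0.1192
 face 45 -0.0025
 n [-0.369 -0.174  0.913] exp [-0.372 -0.2    0.906] mean [0.6534 0.0116 0.0847]
 tipdisc 19 [ 0.642  -0.0035  0.1162] exp [ 0.6402 -0.0044  0.1158]
 foot 430 [0.6584 0.008 ] [0.1326 0.1125] 27.97
 brass 56 [0.6531 0.0073 0.1027] ztop 0.1171
 face 27 -0.0056
 n [-0.389 -0.273  0.88 ] exp [-0.372 -0.2    0.906] mean [0.6683 0.0267 0.0908]
 tipdisc 0 [nan nan nan] exp [ 0.6402 -0.0044  0.1158]
 foot 3601 [0.6558 0.0038] [0.1275 0.1095] 28.32
 brass 4233 [0.6115 0.0206 0.3802] ztop 0.3879
 face 301 -0.0009
 n [-0.366 -0.182  0.913] exp [-0.372 -0.2    0.906] mean [0.6609 0.0093 0.0887]
 tipdisc 121 [ 0.644  -0.0024  0.1167] exp [ 0.6402 -0.0044  0.1158]
neck ((0.4816294312477112, -0.2771765887737274), (0.027809783816337585, 0.028683695942163467), 79.71566772460938) [ 0.48154952 -0.27716908  0.08      ]
ledge 386 ((0.4817158877849579, -0.27737733721733093), 0.023176558315753937)
grip [0.5291 0.2615] [0.0189 0.0238] 77.4 ptr [0.5714 0.2589] [0.0308 0.009 ] 1.3 dy rect -0.0022 mean -0.0028
25.4417<stdin>:15: RuntimeWarning: Mean of empty slice.
  ret = um.true_divide(
```

View pics/w56.png

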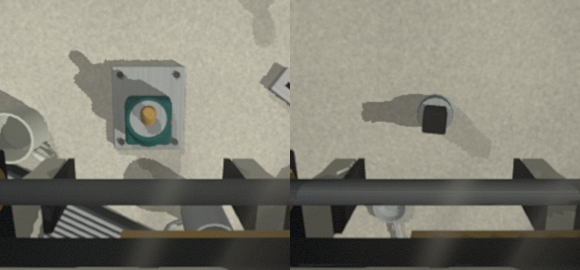

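The left half shows the port square on, with the nipple at (149,115). The right half shows the coupler's neck at (434,119), and both agree with the top view within 3 mm. Next I grasp the coupler and move to a pre-insertion pose on the nipple's axis.

```bash
cat >> h.py <<'E'
A=np.radians(28.4); N=np.array([-np.sin(.4363)*np.cos(A),-np.sin(.4363)*np.sin(A),np.cos(.4363)])
LAT=np.array([-np.sin(A),np.cos(A),0]); RP=Rz(LAT,-N)
TIP=np.array([.6545,.003,.085])+.034*N
E
python3 - <<'E'
from h import *
R=Rd(80.5); c=[.4804,-.2767]
robot.goto(tp([*c,.105],R),R)
robot.servo_line(tp([*c,.043],R),speed=.1); print(robot.read_force())
robot.move_gripper(0.0); print("w",robot.read_grip_width()*88,robot.read_finger_force(),robot.read_force())
robot.servo_line(tp([*c,.2],R),speed=.2); print(robot.read_grip_width()*88,robot.read_force())
robot.goto(tp(TIP+N*(.021+.022+.03),RP),RP); robot.dwell(.2)
print(robot.read_grip_width()*88,robot.read_force(),robot.read_t(),robot.read_position()-tp(TIP+N*.073,RP))
for n in("scene","wrist"):
    p,d,I=grab(n); np.savez(n+"7.npz",p=p,d=d,T=I[2]); save(n+"7",p)
    if n=="scene": a=p[150:270,130:290].repeat(3,0).repeat(3,1)
cv2.imwrite("pics/c7.png",np.hstack([a[:,:,::-1],cv2.resize(p[90:330,120:400],(420,360))[:,:,::-1]])[:, :800])
E
```

```text
[ 0.38789554 -0.00292339  0.18018866]
w 28.081154171348594 29.862449169158936 [-0.10946318 -0.28073233 -0.22657096]
27.921253426268215 [-0.81203872 -0.06947459 -2.35042594]
27.964987746761405 [ 0.28070856  0.47074112 -1.73646383] 30.0 [-1.43258532e-05 -9.52910488e-04 -8.62227322e-05]
```

View pics/c7.png

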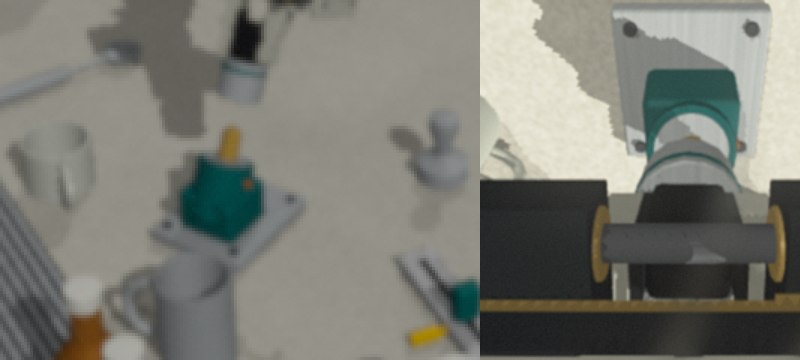

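The scene crop (left) shows the coupler's bell (243,82) in line above the nipple (231,145). The wrist crop (right) shows the bell at (690,165), centred over the boss (691,135). I'll descend along the axis with force checks.

```bash
python3 - <<'E'
from h import *
def go(h,sp):
    robot.servo_line(tp(TIP+N*h,RP)+corr,ori=RP,speed=sp); robot.dwell(.15)
    F=robot.read_force(); F=np.array(F)-F0
    e=robot.read_position()-tp(TIP+N*h,RP)-corr
    print("h",round(h,4),"F ax/lat/x",np.round([F@N,F@LAT,F@RP[:,0]],1),"err ax/lat/x mm",np.round([e@N*1e3,e@LAT*1e3,e@RP[:,0]*1e3],1),"w",round(robot.read_grip_width()*88,1))
    return F@N
F0=np.array(robot.read_force()); corr=np.array([0,.0008,0])
for h in(.050,.042,.034,.028,.023,.019,.016):
    f=go(h,.03)
    if f>14: print("stop");break
print(robot.read_t())
p,d,I=grab("scene"); save("s8",p[150:270,130:290].repeat(4,0).repeat(4,1))
E
```

```text
h 0.05 F ax/lat/x [ 0.5 -0.  -0.1] err ax/lat/x mm [ 0.2 -0.1 -0.2] w 27.9
h 0.042 F ax/lat/x [-0.8 -0.9 -1.3] err ax/lat/x mm [ 0. -0. -0.] w 27.8
h 0.034 F ax/lat/x [ 0.6 -0.5  0.1] err ax/lat/x mm [ 0. -0. -0.] w 28.2
h 0.028 F ax/lat/x [ 0.7 -0.8 -0.5] err ax/lat/x mm [ 0. -0. -0.] w 28.3
h 0.023 F ax/lat/x [-0.2 -1.8 -0.3] err ax/lat/x mm [-0.  0. -0.] w 28.3
h 0.019 F ax/lat/x [ 7.6 -0.3 -2.2] err ax/lat/x mm [ 0.5 -0.2 -0.6] w 28.0
h 0.016 F ax/lat/x [ 8.1 -0.9 -1.7] err ax/lat/x mm [ 0.3 -0.2 -0.5] w 28.1
34.1083
```

View pics/s8.png

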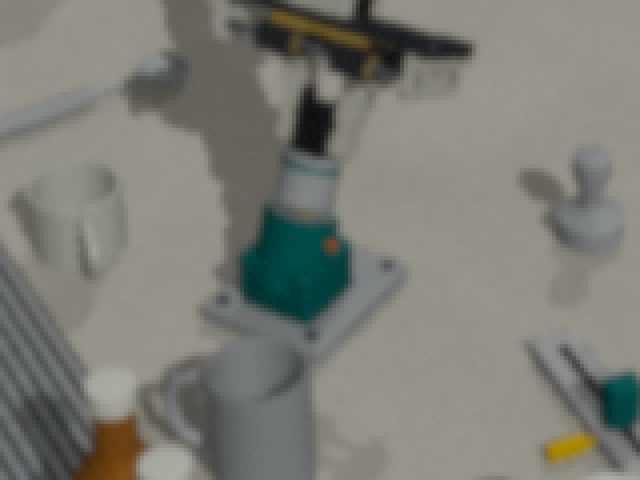

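The bell (308,185) sits over the nipple, and at 8 N the spring is engaged. I'll press on through the snap to the stop.

```bash
python3 - <<'E'
from h import *
def go(h,sp):
    robot.servo_line(tp(TIP+N*h,RP)+corr,ori=RP,speed=sp); robot.dwell(.2)
    F=np.mean([robot.read_force() for _ in range(4)],0)-F0
    e=robot.read_position()-tp(TIP+N*h,RP)-corr
    print("h",round(h,4),"F",np.round([F@N,F@LAT,F@RP[:,0]],1),"err",np.round([e@N*1e3,e@LAT*1e3,e@RP[:,0]*1e3],1),"w",round(robot.read_grip_width()*88,1))
    return F@N
F0=np.array([.28,.47,-1.74]); corr=np.array([0,.0008,0]); low=False
h=.015
for i in range(14):
    h-=.001; f=go(h,.02)
    low|=(f<6.5 and h<.0145)
    if low and f>12 or f>30: print("stop");break
print(robot.read_t(),robot.read_finger_force())
p,d,I=grab("scene"); save("s9",p[150:270,130:290].repeat(4,0).repeat(4,1))
p,d,I=grab("top"); bypass(p,d,I)
E
```

```text
h 0.014 F [ 4.7 -0.3 -1.1] err [ 0.1 -0.1 -0.4] w 27.9
h 0.013 F [ 5.  -0.6 -2.4] err [-0.  -0.   0.1] w 27.8
h 0.012 F [ 4.  -0.8 -1.3] err [-0.1  0.1  0.2] w 27.7
h 0.011 F [ 4.3 -1.1 -1.6] err [-0.   0.   0.2] w 27.9
h 0.01 F [11.8  1.3 -0.5] err [ 0.6 -0.   0.1] w 28.1
h 0.009 F [21.2  1.6  2.3] err [ 1.5 -0.1 -0.1] w 27.7
stop
36.8583 29.908234477043152
grip [0.5294 0.2608] [0.0183 0.0236] 69.8 ptr [0.559  0.2601] [0.0061 0.    ] 1.3 dy rect -0.0027 mean -0.0025
```

View pics/s9.png

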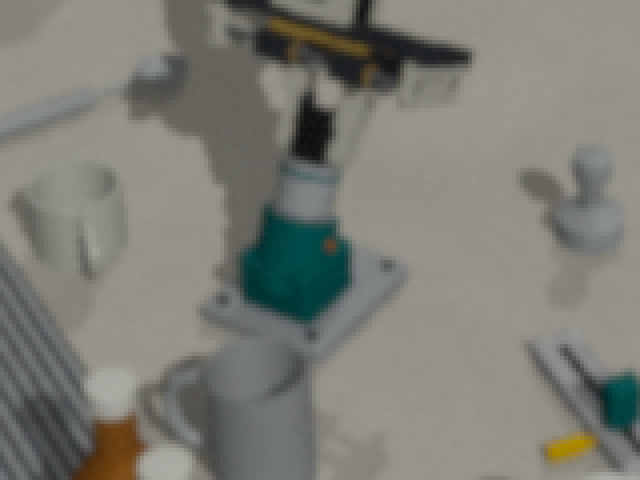

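The bell is down on the boss (308,190). The force dropped to 4 N after the snap and then rose at the hard stop, and the bypass grip is still level with the pointer. I'm handing it in.

```bash
python3 - <<'E'
from h import *
robot.dwell(.4); print(robot.read_force(),robot.read_finger_force(),robot.read_t()); print(robot.job_done())
E
```

```text
[-9.69211908 -2.44508254 16.41533961] 29.908147752285004 37.3583
the job is handed in; nothing more can be done
None
```

The job is handed in at 37.4 s: the bypass grip measured within about 3 mm of the pointer, and the coupler is snapped down on the nipple and held against its stop at about 20 N; the verdict wasn't shown.

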